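# Turn the sample wheel to the code reader

### The job

Bring the blue-capped vial squarely in front of the red window of the code reader: turn the sample wheel by gently and slowly pushing one or more of its spokes sideways with a fingertip, in either direction. Do not grip anything or touch the vials, which must stay standing in their nests, and leave the timer, beaker and rubber bulb where they are. Finish with the wheel at rest and the hand clear.

Things in the scene. Friction and masses are not known exactly. Their poses are not given: they have to be found in the camera images.
- station: The grey fixed round base of the sample wheel, 136 mm across, bolted down; origin on the wheel's axis at the worktop, z up. Its yaw varies.
- wheel_disc (a joint): The sample wheel: an aluminium disc 160 mm across (z 30 to 36 mm) on an upright axis, with four radial steel spokes. Value in rad, 0 at the start, growing counter-clockwise seen from above; it turns freely either way for more than half a turn, carries the vials with it, and stays where it is left: friction needs about 0.7 N of push at 140 mm from the axis.
- hub (a point): Point on the wheel's axis at the height of the spokes (33 mm above the worktop).
- reader: The fixed code reader with its flat swing arm. Origin on the wheel's axis at the worktop; its x axis points level from the axis to the reader's window. The black head (46 x 52 x 62 mm) stands from 186 to 234 mm from the axis, its top 97 mm up; the swing arm lies flat, 5 mm thick, under the wheel. Its direction varies; it stands on the side of the wheel away from the robot.
- window (a point): Centre of the reader's upright red window (16 x 34 mm), 186 mm from the axis and 66 mm up, facing the axis.
- spoke_0 (a point): Point on the centre line of spoke 0, 140 mm from the axis. Each spoke is a round steel bar 10 mm thick, 33 mm above the worktop (28 mm free below it), reaching from the disc's edge (80 mm from the axis) to an orange ball 20 mm across centred 162 mm out. Four spokes at right angles to each other, each half-way between two vials; they turn with the wheel.
- spoke_1 (a point): Point on the centre line of spoke 1, 140 mm from the axis. Each spoke is a round steel bar 10 mm thick, 33 mm above the worktop (28 mm free below it), reaching from the disc's edge (80 mm from the axis) to an orange ball 20 mm across centred 162 mm out. Four spokes at right angles to each other, each half-way between two vials; they turn with the wheel.
- spoke_2 (a point): Point on the centre line of spoke 2, 140 mm from the axis. Each spoke is a round steel bar 10 mm thick, 33 mm above the worktop (28 mm free below it), reaching from the disc's edge (80 mm from the axis) to an orange ball 20 mm across centred 162 mm out. Four spokes at right angles to each other, each half-way between two vials; they turn with the wheel.
- spoke_3 (a point): Point on the centre line of spoke 3, 140 mm from the axis. Each spoke is a round steel bar 10 mm thick, 33 mm above the worktop (28 mm free below it), reaching from the disc's edge (80 mm from the axis) to an orange ball 20 mm across centred 162 mm out. Four spokes at right angles to each other, each half-way between two vials; they turn with the wheel.
- vial_blue_mid (a point): Centre (half-way up) of the glass vial with blue cap, pale yellow contents (the one to be read): 23 mm across, 52 mm tall, standing loose in a ring nest (11 mm tall, 33 mm across) on the wheel, its centre 58 mm from the axis and 62 mm above the worktop, its top at 88 mm. Which nest it is in varies.
- vial_black_mid (a point): Centre (half-way up) of the glass vial with black cap, pink contents: 23 mm across, 52 mm tall, standing loose in a ring nest (11 mm tall, 33 mm across) on the wheel, its centre 58 mm from the axis and 62 mm above the worktop, its top at 88 mm. Which nest it is in varies.
- vial_white_a_mid (a point): Centre (half-way up) of the glass vial with white cap, pale blue contents: 23 mm across, 52 mm tall, standing loose in a ring nest (11 mm tall, 33 mm across) on the wheel, its centre 58 mm from the axis and 62 mm above the worktop, its top at 88 mm. Which nest it is in varies.
- vial_white_b_mid (a point): Centre (half-way up) of the glass vial with white cap, yellow contents: 23 mm across, 52 mm tall, standing loose in a ring nest (11 mm tall, 33 mm across) on the wheel, its centre 58 mm from the axis and 62 mm above the worktop, its top at 88 mm. Which nest it is in varies.
- timer: Bystander: white bench timer, 54 x 66 x 22 mm, loose; origin under its centre.
- beaker_100: Bystander: small clear beaker, 71 mm across, 71 mm tall, loose; origin under its centre.
- pipette_bulb: Bystander: red rubber pipette bulb, 51 mm across, 70 mm tall, loose; origin under its centre.
Things that resemble listed ones, but are neither listed nor needed, are in the scene too. What is shaped like the part that bears vial_white_b_mid but purple is not meant.

How it is judged:
By the outcome, as a careful person would: the job done as asked, in the order asked, and still so for the second after the job is handed in, with the robot touching nothing.
It also fails if it takes over 64 s, if anything falls off the work surface, if the arm or the gripper's body presses on something with over 40 N, if the wrist force passes 120 N, or if a joint passes its speed limit or range.

### The arm

A 6-joint arm with a two-finger parallel gripper is mounted at the origin on a cart in front of the work surface, level with it; the furniture and walls round the work are solid. World frame = base frame: x ahead of the robot, y to its left, z up, the work surface at z = 0. Lengths are in mm, angles in rad, forces in N, time in s.
With the tool pointing down it reaches from about 300 to 875 mm from the base axis. Payload 6.4 kg.
Tool frame: the origin (TCP) lies between the finger pads; the fingertips stand 14 mm ahead of it and the grasp point (between the pads) lies 5 mm behind it; z points along the fingers, y is the line along which they close (so a half turn about z gives the same grasp; the last joint's range is limited). The gripper opens to 88 mm and grips with 3 to 60 N. Pads are 18 mm wide; open, the fingers measure 123 mm over their backs; the gripper's body (75 mm by 187 mm) begins 45 mm behind the grasp point.
Start: joints at [-0.206, 0.181, 1.607, -0, 1.354, -0.206], TCP at [575.014, 0.015, 252.714] pointing down, gripper open.
Joint ranges: [-2.99, 2.99], [-0.89, 2.07], [0.3, 2.58], [-1.14, 4.28], [0, 2.63], [-3.12, 3.12]. Speed limits (rad/s): [2.57, 2.57, 3.01, 3.14, 3.14, 3.14].

### API

Orientations are given as a rotation vector (axis times angle).
In Python, from station import bot, optics, find_in gives the robot as it stands.
- The arm moves only by the tool apply_moves, never from a script. Its argument "commands" is a list of rows, each a list of 7 numbers: the shift along the tool's x, y, z in m, then the turn, a rotation vector about the tool's x, y, z in degrees, then the opening, from 0 (shut) to 1 (fully open). In form: [[x, y, z, rx, ry, rz, jaw], ...]. A call has 1 to 12 rows; each row shifts and turns the commanded pose from where the row before left it, along the tool's axes as they then stand; what a row does not reach is not made up. A row lasts 1/10 s, in which the tool goes at most 50 mm and 8.59 degrees, less where a joint would pass 70% of its speed; a pose out of reach is approached as far as the arm can. A call is refused whole if a number of a shift passes 0.05 or a number of a turn 8.59, either way. A call with a gripper value outside its range is refused whole. The fingers move at their own pace and stop on an object; "grip_force" is the grip in N (left out, the last holds). Time passes only in rows, so rows that do not move let the fingers close. It gives the time, the measured TCP pose, the force, the opening and the grip force at its end, in the units of the state.
- bot.state(): the state, without advancing time (a new reading comes with each control period).
- optics.capture(name): name is "scene" or "side" or "wrist"; returns a dict with "color" (480x640x3 uint8, red, green, blue), "mtx" (3x3 intrinsics, pixels), "rvec" (rotation vector, rad) and "tvec" (3), from world to camera coordinates, as OpenCV has them. Camera axes: x right, y down, z forward; pixel columns grow to the right and rows downward; lengths in mm; the calibration is good to about 2 mm. A picture is of the moment at which its call begins. There is no depth.
- bot.sign_off(): hands the job in; it is judged then, once.
Trained networks look in a picture, given as the dict that the camera call returned (one of the last four; its "shot" number tells which), for a name from the list of things; names that differ only in an ending like _2 or _b are one class to them, and where a whole thing is asked for, a point or a joint stands for the part that bears it (a point fixed in the world has none). Each returns a list of dicts, best first, with "confidence" (0 to 1); they miss things now and then, are a little off and sometimes report something else, mostly with a low value. They report only what shows in the picture. A call takes as long as a camera call. They do not tell look-alikes from the thing itself.
- find_in(picture, thing): "xy" ([column, row] in pixels, amid what is visible of it).
The state is a dict: "time_s": time; "qpos": joint angles; "dq": joint speeds; "tau": joint torques, N m; "tcp_pos": TCP position; "eef_rot": TCP orientation; "wrist_force": force on the tool from outside, world axes, zero at the start; "torque": the same for the moment, N m; "gripper_width": opening from 0.0 (shut) to 1.0 (fully open); "grasp_force": force on a finger pad.
Only numpy, scipy, OpenCV 4.12 (cv2) and the standard library are available. Lean on these libraries where they do the work, as an engineer would, in place of code of your own. Each camera call takes 0.05 s, during which the arm holds its last target. There are 200 camera calls.

## Working session

There is one attempt and no reset: what is moved stays moved. The work goes in short steps, Python scripts to look and compute and a tool call to move; the robot and the scene stay as the last step left them, time stands still between calls to the robot, and variables do not carry over. Pictures are saved under pics/ and viewed, at most 10 in all, crops included, and the job is handed in when it is done.

Besides the shell and the picture viewer there is one more tool, called after "Call:" by a JSON object that holds its "api" and its "payload". apply_moves: Moves the arm, as the interface text tells. Its arguments: {"type":"object","properties":{"commands":{"type":"array"},"grip_force":{"type":"number"}},"required":["commands"]}

```bash
mkdir -p pics
cat > h.py <<'E'
import numpy as np, cv2
from station import bot, optics, find_in
def ray(p,xy,z):
    R=cv2.Rodrigues(np.array(p['rvec'],float))[0]; t=np.array(p['tvec'],float).ravel()
    d=R.T@np.linalg.inv(np.array(p['mtx']))@np.array([xy[0],xy[1],1.]); c=-R.T@t
    return c+d*(z-c[2])/d[2]
def proj(p,X):
    return cv2.projectPoints(np.array(X,float).reshape(-1,3),np.array(p['rvec'],float),np.array(p['tvec'],float),np.array(p['mtx'],float),None)[0].reshape(-1,2)
def save(p,n): cv2.imwrite('pics/'+n,p['color'][:,:,::-1])
E
python3 - <<'E'
from h import *
Z=dict(station=15,wheel_disc=36,hub=33,reader=60,window=66,spoke_0=33,vial_blue_mid=62,vial_black_mid=62,vial_white_a_mid=62,timer=11,beaker_100=35,pipette_bulb=35)
for c in('scene','side'):
    p=optics.capture(c); save(p,c+'0.png')
    for n,z in Z.items():
        for d in find_in(p,n)[:5]:
            print(c,n,round(d['confidence'],2),np.round(d['xy']),np.round(ray(p,d['xy'],z)[:2]))
E
```

```text
scene station 0.62 [360. 290.] [590. -68.]
scene station 0.5 [365. 296.] [582. -83.]
scene wheel_disc 0.55 [361. 290.] [576. -77.]
scene hub 0.74 [361. 292.] [573. -79.]
scene reader 0.77 [413. 219.] [772. -75.]
scene window 0.93 [412. 221.] [759. -80.]
scene spoke_0 0.7 [360. 294.] [569. -79.]
scene vial_blue_mid 0.58 [332. 281.] [546. -31.]
scene vial_black_mid 0.79 [393. 269.] [ 634. -109.]
scene vial_white_a_mid 0.75 [375. 301.] [ 553. -119.]
scene timer 0.73 [244. 247.] [547. 187.]
scene beaker_100 0.64 [523. 303.] [ 722. -334.]
scene pipette_bulb 0.69 [488. 380.] [ 542. -345.]
side station 0.88 [328. 279.] [578. -71.]
side wheel_disc 0.7 [326. 277.] [552. -97.]
side hub 0.79 [327. 274.] [565. -83.]
side reader 0.89 [402. 244.] [ 759. -100.]
side window 0.97 [400. 244.] [ 746. -106.]
side spoke_0 0.6 [324. 275.] [559. -83.]
side vial_blue_mid 0.69 [305. 255.] [548. -32.]
side vial_blue_mid 0.23 [330. 281.] [ 514. -159.]
side vial_black_mid 0.76 [363. 254.] [651. -96.]
side vial_black_mid 0.22 [398. 245.] [ 747. -100.]
side vial_white_a_mid 0.62 [331. 268.] [ 552. -114.]
side vial_white_a_mid 0.37 [479. 298.] [ 679. -363.]
side vial_white_a_mid 0.23 [251. 251.] [469.  56.]
side timer 0.6 [249. 250.] [526. 173.]
side timer 0.21 [400. 244.] [850.  -9.]
side beaker_100 0.94 [481. 297.] [ 733. -331.]
side pipette_bulb 0.79 [414. 336.] [ 535. -352.]
```

View pics/scene0.png

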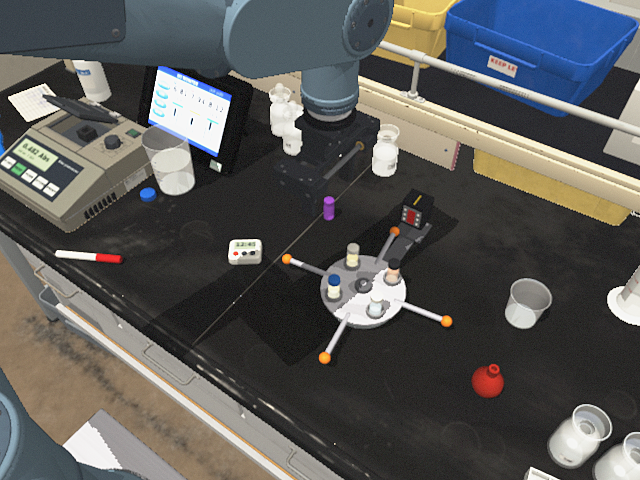

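View pics/side0.png

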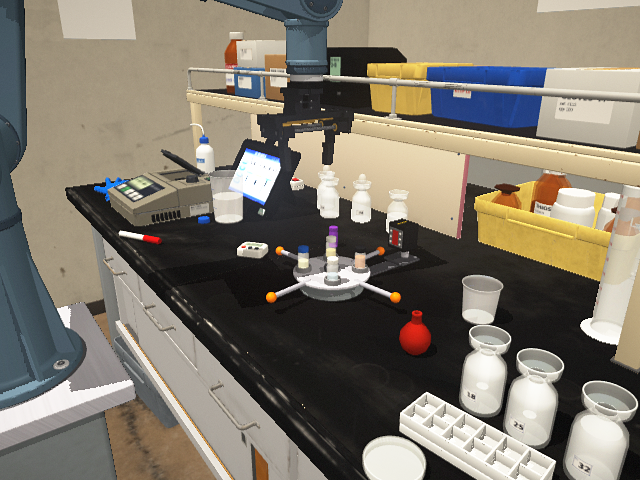

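Run:
```python
from h import *
p=optics.capture('wrist'); save(p,'wrist0.png')
for n,z in dict(hub=33,window=66,vial_blue_mid=62,vial_black_mid=62,vial_white_a_mid=62,spoke_0=33).items():
    for d in find_in(p,n)[:4]: print(n,round(d['confidence'],2),np.round(d['xy']),np.round(ray(p,d['xy'],z)[:2]))
s=bot.state(); print(s['tcp_pos'],s['eef_rot'],s['time_s'])
print(cv2.Rodrigues(np.array(s['eef_rot']))[0].round(2))
```

```text
hub 0.77 [328. 269.] [582. -67.]
window 0.68 [533. 271.] [767. -56.]
vial_blue_mid 0.75 [274. 257.] [533. -44.]
vial_black_mid 0.59 [380. 322.] [ 631. -109.]
vial_black_mid 0.31 [533. 271.] [769. -58.]
vial_white_a_mid 0.7 [291. 333.] [ 546. -122.]
spoke_0 0.73 [325. 265.] [579. -63.]
[5.75003365e+02 2.31242973e-02 2.52704725e+02] [-2.22142323e+00 -2.22142110e+00  3.35131671e-05] 1.65
[[ 0.  1. -0.]
 [ 1. -0.  0.]
 [ 0. -0. -1.]]
```

View pics/wrist0.png

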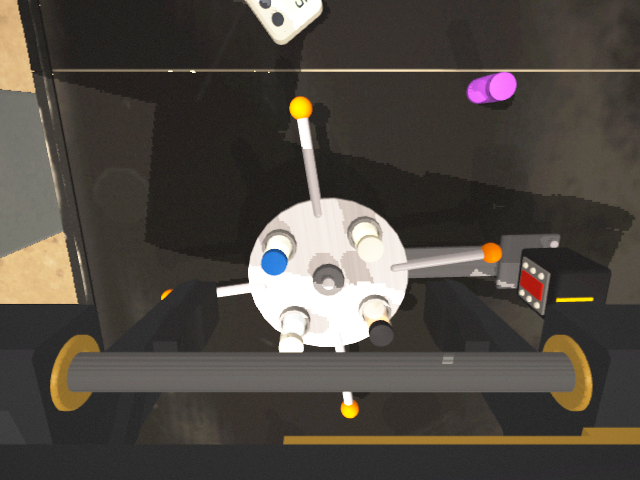

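Scene view: the wheel is at about (362,290) with its blue vial at (333,287) and the reader at (413,212). In the wrist view, the blue cap is at (274,262) and the red window at (532,285).

Look-alikes:
- Blue cap: the loose blue cap on the bench at scene (148,194). The blue vial on the wheel is the right one.
- Vials: the purple-capped tube at scene (328,208) stands off the wheel and is not meant.

Next I'll fit the geometry from the balls, the window and the blue cap.

```bash
cat > fit.py <<'E'
from h import *
from scipy.optimize import least_squares
def blobs(p,what,mn=12):
    h=cv2.cvtColor(p['color'],cv2.COLOR_RGB2HSV)
    lo,hi=dict(orange=((8,190,130),(24,255,255)),blue=((100,150,60),(118,255,255)))[what]
    n,_,st,c=cv2.connectedComponentsWithStats(cv2.inRange(h,lo,hi))
    return [c[i] for i in range(1,n) if mn<st[i,4]<1500]
def fit(cams=('scene','side','wrist'),g=(580,-72,np.radians(8),np.radians(4)),skip=()):
    obs=[]
    P=lambda v,a,r,z:[v[0]+r*np.cos(a),v[1]+r*np.sin(a),z]
    ps={c:optics.capture(c) for c in cams}
    def model(v):
        return {**{'b%d'%k:P(v,v[2]+k*np.pi/2,162,33) for k in range(4)},'win':P(v,v[3],186,66)}
    for c,p in ps.items():
        m=model(g); B=blobs(p,'orange')
        for k in range(4):
            q=proj(p,m['b%d'%k])[0]
            if B:
                b=min(B,key=lambda b:np.hypot(*(b-q)))
                if np.hypot(*(b-q))<25 and (c,k) not in skip: obs.append((c,'b%d'%k,b))
        d=find_in(p,'window')
        if d and np.hypot(*(d[0]['xy']-proj(p,m['win'])[0]))<35: obs.append((c,'win',np.array(d[0]['xy'])))
        d=find_in(p,'hub')
    f=lambda v:np.concatenate([(proj(ps[c],model(v)[n])[0]-x) for c,n,x in obs])
    s=least_squares(f,g,loss='soft_l1',x_scale=[10,10,.1,.1])
    for (c,n,x),r in zip(obs,f(s.x).reshape(-1,2)): print(c,n,x.round(),r.round(1))
    v=s.x; print('centre',v[:2].round(1),'spoke deg',np.degrees(v[2]).round(2),'reader deg',np.degrees(v[3]).round(2))
    return v,ps
E
python3 - <<'E'
from fit import *
v,ps=fit()
for c,p in ps.items():
    for d in find_in(p,'vial_blue_mid')[:1]:
        X=ray(p,d['xy'],62)[:2]-v[:2]; print(c,'blue',np.degrees(np.arctan2(X[1],X[0])).round(1),np.hypot(*X).round())
    for b in blobs(p,'blue'):
        X=ray(p,b,83)[:2]-v[:2]
        if np.hypot(*X)<90: print(c,'cap',b.round(),np.degrees(np.arctan2(X[1],X[0])).round(1),np.hypot(*X).round())
    if c=='wrist': cv2.imwrite('pics/crop.png',cv2.resize(p['color'][180:380,220:420,::-1],None,fx=2.5,fy=2.5))
E
```

```text
scene b0 [395. 230.] [-0.9  0.6]
scene b1 [286. 258.] [ 0.2 -0.3]
scene b2 [324. 358.] [-0.7 -1.1]
scene b3 [446. 321.] [-1.3 -0.5]
scene win [412. 221.] [-5.4 -6.5]
side b0 [381. 250.] [-0.8  0.1]
side b1 [279. 250.] [0.9 0.1]
side b2 [271. 297.] [ 0.2 -0.5]
side b3 [395. 297.] [-0.4 -0.3]
side win [401. 244.] [-9.2 -8.7]
wrist b0 [492. 252.] [0.5 0. ]
wrist b1 [302. 107.] [0.2 0.4]
wrist b2 [166. 293.] [6.5 4.4]
wrist b3 [351. 408.] [-0.6 -0.1]
wrist win [537. 272.] [-2.4  3.6]
centre [583.5 -74.1] spoke deg 8.68 reader deg 4.15
scene blue 140.3 54.0
scene cap [334. 280.] 145.4 57.0
side blue 139.4 52.0
side cap [303. 249.] 145.8 58.0
wrist blue 56.0 55.0
wrist cap [274. 262.] 145.1 59.0
```

View pics/crop.png

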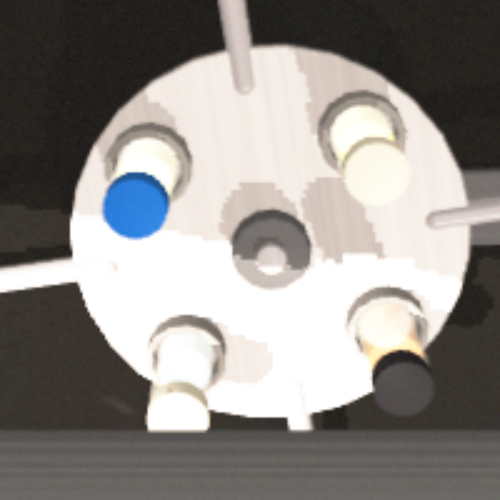

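The crop shows the blue-capped vial at upper left of the wheel, in its nest half-way between two spokes. By the spokes it stands at 143.7°. The network's window points are off, so I'll refine the reader direction from the red colour.

Run:
```python
from h import *
from scipy.optimize import least_squares
C=np.array([583.5,-74.1]); o=[]
W=lambda a,s=0,z=66:[C[0]+186*np.cos(a)-s*np.sin(a),C[1]+186*np.sin(a)+s*np.cos(a),z]
for c in('scene','side','wrist'):
    p=optics.capture(c); h=cv2.cvtColor(p['color'],cv2.COLOR_RGB2HSV)
    m=cv2.inRange(h,(0,150,60),(6,255,255))|cv2.inRange(h,(172,150,60),(180,255,255))
    q=proj(p,W(.07))[0]; n,_,st,ce=cv2.connectedComponentsWithStats(m)
    for i in range(1,n):
        if np.hypot(*(ce[i]-q))<30 and st[i,4]>15:
            r=least_squares(lambda v:proj(p,W(v[0],0,v[1]))[0]-ce[i],[.07,66],x_scale=[.1,10])
            print(c,ce[i].round(1),st[i].tolist(),'pred4deg',q.round(1),'fit deg,z',np.degrees(r.x[0]).round(2),r.x[1].round(1))
            o.append((p,ce[i]))
r=least_squares(lambda v:np.concatenate([proj(p,W(v[0]))[0]-x for p,x in o]),[.07]); print(np.degrees(r.x),r.fun.round(1))
```

```text
scene [410.4 216.5] [407, 210, 8, 14, 86] pred4deg [406.5 214.6] fit deg,z 1.31 65.4
side [394.7 237.3] [392, 230, 6, 15, 80] pred4deg [392.4 235.8] fit deg,z 1.82 64.3
wrist [531.1 284.7] [520, 270, 23, 31, 403] pred4deg [534.2 276.3] fit deg,z 1.03 62.8
[1.38570568] [-0.1 -0.3  0.5 -0.5  2.   0.3]
```

Call:
{"api": "apply_moves", "payload": {"commands": [[-0.014,-0.012,0,0,0,-8.5,0],[-0.014,-0.012,0,0,0,-8.5,0],[0,0,0,0,0,-8.5,0],[0,0,0,0,0,-8.5,0],[0,0,0,0,0,-8.5,0],[0,0,0,0,0,-8.5,0],[0,0,0,0,0,-8.5,0],[0,0,0,0,0,-8.5,0],[0,0,0,0,0,-8.5,0],[0,0,0,0,0,-8.5,0],[0,0,0,0,0,-8.5,0],[0,0,0,0,0,-8.5,0]]}}

```text
time_s: 3.6
tcp_pos: [553.2, -29.6, 252.7]
eef_rot: [-0.338, 3.123, 0.0]
wrist_force: [-0.5, -0.4, 0.1]
gripper_width: 0.006
grasp_force: 0.0
```

Call:
{"api": "apply_moves", "payload": {"commands": [[0.0231,-0.0166,0,0,0,0,0],[0.0231,-0.0166,0,0,0,0,0],[0.0231,-0.0166,0,0,0,0,0],[0.0231,-0.0166,0,0,0,0,0],[0.0231,-0.0166,0,0,0,0,0],[0,0,0.01,0,0,-6.85,0],[0,0,0.02,0,0,-6.85,0],[0,0,0.03,0,0,0,0],[0,0,0.03,0,0,0,0],[0,0,0.02,0,0,0,0],[0,0,0.01,0,0,0,0],[0,0,0,0,0,0,0]]}}

```text
time_s: 4.8
tcp_pos: [456.8, -134.4, 131.6]
eef_rot: [0.698, -3.061, -0.003]
wrist_force: [-0.6, 1.0, 1.1]
gripper_width: 0.003
grasp_force: 0.0
```

Run:
```python
from h import *
s=bot.state(); R=cv2.Rodrigues(np.array(s['eef_rot']))[0]
print(s['tcp_pos'],np.degrees(np.arctan2(R[1,1],R[0,1])),s['wrist_force'])
d=np.array(s['tcp_pos'])[:2]-[583.5,-74.1]; print(np.hypot(*d),np.degrees(np.arctan2(d[1],d[0]))%360)
```

```text
[ 456.76019543 -134.37798542  131.63591025] 115.69714709481804 [-0.59235123  0.98382592  1.06821774]
140.34391183946474 205.43595752526633
```

Call:
{"api": "apply_moves", "payload": {"commands": [[0,0,0.015,0,0,0,0],[0,0,0.02,0,0,0,0],[0,0,0.02,0,0,0,0],[0,0,0.015,0,0,0,0],[0,0,0.01,0,0,0,0],[0,0,0.0065,0,0,0,0],[0,0,0.004,0,0,0,0],[0,0,0,0,0,0,0]]}}

```text
time_s: 5.6
tcp_pos: [457.7, -134.9, 42.4]
eef_rot: [-0.699, 3.063, -0.0]
wrist_force: [0.3, -0.2, 0.0]
gripper_width: 0.004
grasp_force: 0.0
```

Call:
{"api": "apply_moves", "payload": {"commands": [[0,0.0024,0,0,0,1.0,0],[0,0.0024,0,0,0,1.0,0],[0,0.0024,0,0,0,1.0,0],[0,0.0024,0,0,0,1.0,0],[0,0.0024,0,0,0,1.0,0],[0,0.0024,0,0,0,1.0,0],[0,0.0024,0,0,0,1.0,0],[0,0.0024,0,0,0,1.0,0],[0,0.0024,0,0,0,1.0,0],[0,0.0024,0,0,0,1.0,0],[0,0.0024,0,0,0,1.0,0],[0,0.0024,0,0,0,1.0,0]]}}

```text
time_s: 6.8
tcp_pos: [447.6, -107.7, 42.2]
eef_rot: [-0.372, 3.119, -0.0]
wrist_force: [0.3, -0.9, -0.3]
gripper_width: 0.001
grasp_force: 0.4
```

```bash
cat > st.py <<'E'
from h import *
s=bot.state(); R=cv2.Rodrigues(np.array(s['eef_rot']))[0]
d=np.array(s['tcp_pos'])[:2]-[583.5,-74.1]; print(s['time_s'],s['tcp_pos'].__class__,np.round(s['tcp_pos'],1),'yaw',np.degrees(np.arctan2(R[1,1],R[0,1])).round(2),'r',np.hypot(*d).round(1),'ang',(np.degrees(np.arctan2(d[1],d[0]))%360).round(2),'F',np.round(s['wrist_force'],1))
E
python3 st.py; python3 -c "
from h import *
p=optics.capture('side'); cv2.imwrite('pics/s1.png',cv2.resize(p['color'][200:340,220:440,::-1],None,fx=3,fy=3))"
```

```text
6.8 <class 'numpy.ndarray'> [ 447.6 -107.7   42.2] yaw 103.61 r 140.0 ang 193.89 F [ 0.3 -0.9 -0.3]
```

View pics/s1.png

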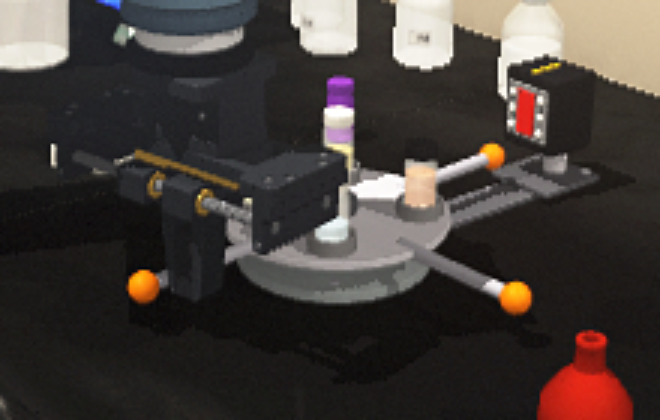

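The crop shows the finger behind the near spoke at (195,240). The body is outside the vials, and all of them stand. Contact force is about 1 N, so I'll keep pushing.

Call:
{"api": "apply_moves", "payload": {"commands": [[-5e-05,0.0037,0,0,0,1.5,0],[-5e-05,0.0037,0,0,0,1.5,0],[-5e-05,0.0037,0,0,0,1.5,0],[-5e-05,0.0037,0,0,0,1.5,0],[-5e-05,0.0037,0,0,0,1.5,0],[-5e-05,0.0037,0,0,0,1.5,0],[-5e-05,0.0037,0,0,0,1.5,0],[-5e-05,0.0037,0,0,0,1.5,0],[-5e-05,0.0037,0,0,0,1.5,0],[-5e-05,0.0037,0,0,0,1.5,0],[-5e-05,0.0037,0,0,0,1.5,0],[-5e-05,0.0037,0,0,0,1.5,0]]}}

```text
time_s: 8.05
tcp_pos: [444.1, -63.7, 42.3]
eef_rot: [0.12, 3.139, -0.0]
wrist_force: [1.2, -0.9, -0.4]
gripper_width: 0.004
grasp_force: 0.4
```

```bash
python3 st.py
python3 - <<'E'
from fit import *
fit(cams=('scene','side'),g=(583.5,-74.1,np.radians(8.7-22),np.radians(1.4)))
E
```

```text
8.05 <class 'numpy.ndarray'> [444.1 -63.7  42.3] yaw 85.62 r 139.8 ang 175.72 F [ 1.2 -0.9 -0.4]
scene b0 [421. 244.] [-0.8  1. ]
scene b2 [296. 338.] [-0.   0.1]
scene b3 [429. 345.] [-0.3  0.3]
scene win [412. 222.] [ 3.6 -2.9]
side b0 [399. 259.] [-0.3  0.5]
side b2 [255. 285.] [ 0.4 -0.1]
side b3 [369. 306.] [0.2 0.1]
side win [399. 242.] [-0.3 -2.9]
centre [582.4 -76.2] spoke deg -13.36 reader deg -1.94
```

Call:
{"api": "apply_moves", "payload": {"commands": [[-5e-05,0.0037,0,0,0,1.5,0],[-5e-05,0.0037,0,0,0,1.5,0],[-5e-05,0.0037,0,0,0,1.5,0],[-5e-05,0.0037,0,0,0,1.5,0],[-5e-05,0.0037,0,0,0,1.5,0],[-5e-05,0.0037,0,0,0,1.5,0],[-5e-05,0.0037,0,0,0,1.5,0],[-5e-05,0.0037,0,0,0,1.5,0],[-5e-05,0.0037,0,0,0,1.5,0],[-5e-05,0.0037,0,0,0,1.5,0],[-5e-05,0.0037,0,0,0,1.5,0],[-5e-05,0.0037,0,0,0,1.5,0]]}}

```text
time_s: 9.55
tcp_pos: [454.3, -20.9, 42.3]
eef_rot: [0.609, 3.082, -0.0]
wrist_force: [0.1, -0.6, 0.2]
gripper_width: 0.005
grasp_force: 0.4
```

Call:
{"api": "apply_moves", "payload": {"commands": [[-5e-05,0.0037,0,0,0,1.5,0],[-5e-05,0.0037,0,0,0,1.5,0],[-5e-05,0.0037,0,0,0,1.5,0],[-5e-05,0.0037,0,0,0,1.5,0],[-5e-05,0.0037,0,0,0,1.5,0],[-5e-05,0.0037,0,0,0,1.5,0],[-5e-05,0.0037,0,0,0,1.5,0],[-5e-05,0.0037,0,0,0,1.5,0],[-5e-05,0.0037,0,0,0,1.5,0],[-5e-05,0.0037,0,0,0,1.5,0],[-5e-05,0.0037,0,0,0,1.5,0],[-5e-05,0.0037,0,0,0,1.5,0]]}}

```text
time_s: 10.75
tcp_pos: [477.2, 16.8, 42.2]
eef_rot: [-1.084, -2.949, 0.0]
wrist_force: [-1.0, -0.9, 0.2]
gripper_width: 0.005
grasp_force: 0.4
```

Call:
{"api": "apply_moves", "payload": {"commands": [[-5e-05,0.0037,0,0,0,1.5,0],[-5e-05,0.0037,0,0,0,1.5,0],[-5e-05,0.0037,0,0,0,1.5,0],[-5e-05,0.0037,0,0,0,1.5,0],[-5e-05,0.0037,0,0,0,1.5,0],[-5e-05,0.0037,0,0,0,1.5,0],[-5e-05,0.0037,0,0,0,1.5,0],[-5e-05,0.0037,0,0,0,1.5,0],[-5e-05,0.0037,0,0,0,1.5,0],[-5e-05,0.0037,0,0,0,1.5,0],[-5e-05,0.0037,0,0,0,1.5,0],[-5e-05,0.0037,0,0,0,1.5,0]]}}

```text
time_s: 11.95
tcp_pos: [510.6, 45.7, 42.1]
eef_rot: [-1.531, -2.743, 0.001]
wrist_force: [-0.8, -0.5, -0.4]
gripper_width: -0.002
grasp_force: 0.4
```

```bash
python3 st.py
python3 - <<'E'
from fit import *
v,ps=fit(cams=('scene','side'),g=(583.5,-74.1,np.radians(8.7-76),np.radians(1.4)))
cv2.imwrite('pics/s2.png',cv2.resize(ps['side']['color'][180:340,220:440,::-1],None,fx=3,fy=3))
E
```

```text
11.95 <class 'numpy.ndarray'> [510.6  45.7  42.1] yaw 31.65 r 140.2 ang 121.33 F [-0.8 -0.5 -0.4]
scene b0 [450. 304.] [-0.6  0.3]
scene b1 [376. 225.] [0.1 1.4]
scene b3 [345. 364.] [-0.3 -0.1]
scene win [412. 222.] [ 5.2 -1.8]
side b0 [405. 290.] [0.3 0.2]
side b1 [368. 246.] [-1.2  0.6]
side b3 [286. 303.] [ 0.4 -0.1]
side win [400. 243.] [-0.3 -4.1]
centre [582.7 -75.9] spoke deg -67.94 reader deg -3.11
```

View pics/s2.png

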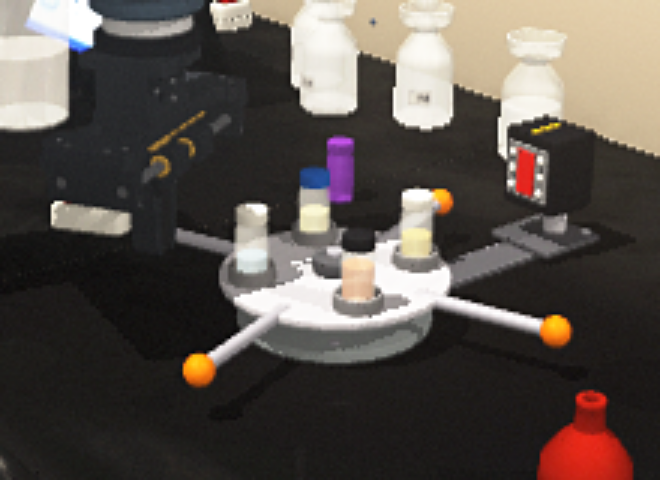

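All four vials stand and the finger is pushing well. I'll go on another 54°.

Call:
{"api": "apply_moves", "payload": {"commands": [[-5e-05,0.0037,0,0,0,1.5,0],[-5e-05,0.0037,0,0,0,1.5,0],[-5e-05,0.0037,0,0,0,1.5,0],[-5e-05,0.0037,0,0,0,1.5,0],[-5e-05,0.0037,0,0,0,1.5,0],[-5e-05,0.0037,0,0,0,1.5,0],[-5e-05,0.0037,0,0,0,1.5,0],[-5e-05,0.0037,0,0,0,1.5,0],[-5e-05,0.0037,0,0,0,1.5,0],[-5e-05,0.0037,0,0,0,1.5,0],[-5e-05,0.0037,0,0,0,1.5,0],[-5e-05,0.0037,0,0,0,1.5,0]]}}

```text
time_s: 13.45
tcp_pos: [551.8, 63.0, 42.2]
eef_rot: [-1.943, -2.468, 0.0]
wrist_force: [-1.0, -0.2, 0.2]
gripper_width: 0.007
grasp_force: 0.4
```

Call:
{"api": "apply_moves", "payload": {"commands": [[-5e-05,0.0037,0,0,0,1.5,0],[-5e-05,0.0037,0,0,0,1.5,0],[-5e-05,0.0037,0,0,0,1.5,0],[-5e-05,0.0037,0,0,0,1.5,0],[-5e-05,0.0037,0,0,0,1.5,0],[-5e-05,0.0037,0,0,0,1.5,0],[-5e-05,0.0037,0,0,0,1.5,0],[-5e-05,0.0037,0,0,0,1.5,0],[-5e-05,0.0037,0,0,0,1.5,0],[-5e-05,0.0037,0,0,0,1.5,0],[-5e-05,0.0037,0,0,0,1.5,0],[-5e-05,0.0037,0,0,0,1.5,0]]}}

```text
time_s: 14.65
tcp_pos: [595.9, 66.5, 42.2]
eef_rot: [-2.306, -2.134, 0.0]
wrist_force: [-0.7, -0.5, -0.1]
gripper_width: 0.003
grasp_force: 0.4
```

Call:
{"api": "apply_moves", "payload": {"commands": [[-5e-05,0.0037,0,0,0,1.5,0],[-5e-05,0.0037,0,0,0,1.5,0],[-5e-05,0.0037,0,0,0,1.5,0],[-5e-05,0.0037,0,0,0,1.5,0],[-5e-05,0.0037,0,0,0,1.5,0],[-5e-05,0.0037,0,0,0,1.5,0],[-5e-05,0.0037,0,0,0,1.5,0],[-5e-05,0.0037,0,0,0,1.5,0],[-5e-05,0.0037,0,0,0,1.5,0],[-5e-05,0.0037,0,0,0,1.5,0],[-3e-05,0.0024,0,0,0,1,0],[-1e-05,0.0012,0,0,0,0.5,0]]}}

```text
time_s: 15.85
tcp_pos: [635.3, 57.6, 42.2]
eef_rot: [2.587, 1.782, 0.0]
wrist_force: [-0.9, -0.2, -0.1]
gripper_width: 0.008
grasp_force: 0.4
```

```bash
python3 st.py
cat > fin.py <<'E'
from fit import *
import sys
g=[582.8,-75.5,np.radians(float(sys.argv[1])),.03]; obs=[]
P=lambda v,a,r,z:[v[0]+r*np.cos(a),v[1]+r*np.sin(a),z]
pt=lambda v,n: P(v,v[3],186,66) if n=='win' else P(v,v[2]+n*np.pi/2,162,33)
for c in('scene','side','wrist'):
    p=optics.capture(c); save(p,c+sys.argv[2]+'.png'); h=cv2.cvtColor(p['color'],cv2.COLOR_RGB2HSV)
    B=blobs(p,'orange')
    for k in range(4):
        q=proj(p,pt(g,k))[0]; b=min(B,key=lambda b:np.hypot(*(b-q)),default=q+99)
        if np.hypot(*(b-q))<20: obs.append((c,p,k,b))
    m=cv2.inRange(h,(0,150,60),(6,255,255))|cv2.inRange(h,(172,150,60),(180,255,255))
    n,_,st,ce=cv2.connectedComponentsWithStats(m); q=proj(p,pt(g,'win'))[0]
    i=[i for i in range(1,n) if st[i,4]>40 and np.hypot(*(ce[i]-q))<15]
    if i: obs.append((c,p,'win',ce[i[0]]))
f=lambda v:np.concatenate([proj(p,pt(v,n))[0]-b for _,p,n,b in obs])
s=least_squares(f,g,loss='soft_l1',x_scale=[10,10,.1,.1]); v=s.x
for o,r in zip(obs,f(v).reshape(-1,2)): print(o[0],o[2],r.round(1))
print(v[:2].round(1),'spoke',np.degrees(v[2]).round(2),'reader',np.degrees(v[3]).round(2),'blue-reader',np.degrees(v[2]+.75*np.pi-v[3]).round(2))
E
python3 fin.py -120.5 9
```

```text
15.85 <class 'numpy.ndarray'> [635.3  57.6  42.2] yaw -20.87 r 141.5 ang 68.53 F [-0.9 -0.2 -0.1]
scene 0 [-0.3  0.1]
scene 1 [-0.5  0.6]
scene 3 [ 0.5 -0.3]
scene win [-0.1 -0.1]
side 0 [ 0.1 -0. ]
side 1 [0.1 0.2]
side 2 [-1.   1.5]
side 3 [ 0.7 -0.1]
side win [ 0.4 -0.5]
[583.1 -76.4] spoke -120.23 reader 2.03 blue-reader 12.74
```

Call:
{"api": "apply_moves", "payload": {"commands": [[-5e-05,0.0037,0,0,0,1.5,0],[-5e-05,0.0037,0,0,0,1.5,0],[-5e-05,0.0037,0,0,0,1.5,0],[-5e-05,0.0037,0,0,0,1.5,0],[-5e-05,0.0037,0,0,0,1.5,0],[-5e-05,0.0037,0,0,0,1.5,0],[-5e-05,0.0037,0,0,0,1.5,0],[0,0.0024,0,0,0,1,0],[0,0.0012,0,0,0,0.5,0],[0,0,0,0,0,0,0],[0,0,0,0,0,0,0]]}}

```text
time_s: 17.1
tcp_pos: [661.5, 44.5, 42.3]
eef_rot: [2.758, 1.504, 0.001]
wrist_force: [-0.1, 0.9, 0.6]
gripper_width: 0.004
grasp_force: 0.0
```

```bash
python3 st.py; python3 fin.py -132 10
```

```text
17.1 <class 'numpy.ndarray'> [661.5  44.5  42.3] yaw -32.79 r 141.9 ang 56.66 F [-0.1  0.9  0.6]
scene 0 [-0.3 -0.1]
scene 1 [-0.8  0.6]
scene 3 [ 0.5 -0. ]
scene win [-0.1  0. ]
side 0 [ 0.2 -0.2]
side 1 [0.1 0.4]
side 2 [-0.8  0.9]
side 3 [ 0.7 -0. ]
side win [ 0.3 -0.4]
[582.8 -76. ] spoke -131.87 reader 1.89 blue-reader 1.24
```

Call:
{"api": "apply_moves", "payload": {"commands": [[0,0.001,0,0,0,0.4,0],[0,0.001,0,0,0,0.4,0],[0,0.001,0,0,0,0.4,0],[0,0,0,0,0,0,0],[0,0,0,0,0,0,0]]}}

```text
time_s: 17.75
tcp_pos: [664.0, 42.8, 42.2]
eef_rot: [2.774, 1.475, 0.0]
wrist_force: [0.7, 0.5, 0.1]
gripper_width: 0.008
grasp_force: 0.2
```

```bash
python3 st.py; python3 fin.py -133.2 11
```

```text
17.75 <class 'numpy.ndarray'> [664.   42.8  42.2] yaw -34.0 r 141.9 ang 55.46 F [0.7 0.5 0.1]
scene 0 [-0.4 -0.6]
scene 1 [-1.6 -0.4]
scene 3 [-0.2  0.1]
scene win [-0.1  0. ]
side 0 [ 0.4 -0.3]
side 1 [-0.5 -0.2]
side 2 [-1.5  0.8]
side 3 [0.3 0.3]
side win [ 0.3 -0.4]
wrist 2 [0.3 0.4]
[582.7 -74.5] spoke -132.47 reader 1.43 blue-reader 1.09
```

Call:
{"api": "apply_moves", "payload": {"commands": [[0,-0.003,0,0,0,0,0],[0,-0.008,0,0,0,0,0],[0,-0.01,0,0,0,0,0],[0,0,-0.01,0,0,0,0],[0,0,-0.03,0,0,0,0],[0,0,-0.04,0,0,0,0],[0,0,-0.04,0,0,0,0],[0,0,-0.04,0,0,0,0],[0,0,-0.04,0,0,0,0],[0,0,-0.02,0,0,8.5,0],[0,0,0,0,0,0,0],[0,0,0,0,0,0,0]]}}

```text
time_s: 19.1
tcp_pos: [646.2, 54.7, 262.2]
eef_rot: [2.873, 1.271, 0.0]
wrist_force: [-0.3, -1.1, 0.0]
gripper_width: 0.003
grasp_force: 0.0
```

```bash
python3 st.py; python3 fin.py -133.2 12
```

```text
19.1 <class 'numpy.ndarray'> [646.2  54.7 262.2] yaw -42.29 r 143.2 ang 64.05 F [-0.3 -1.1  0. ]
scene 0 [-0.2 -0.5]
scene 1 [-1.3 -0.1]
scene 2 [-0.6  1. ]
scene 3 [-0.1  0.3]
scene win [ 0. -0.]
side 0 [ 0.6 -0.3]
side 1 [-0.3 -0.1]
side 2 [-0.6  0.8]
side 3 [0.3 0.1]
side win [ 0.4 -0.4]
wrist 1 [-0.5  4. ]
wrist 2 [0.1 0.3]
wrist win [ 1.1 -1. ]
[582.8 -75.1] spoke -132.52 reader 1.6 blue-reader 0.88
```

View pics/wrist12.png

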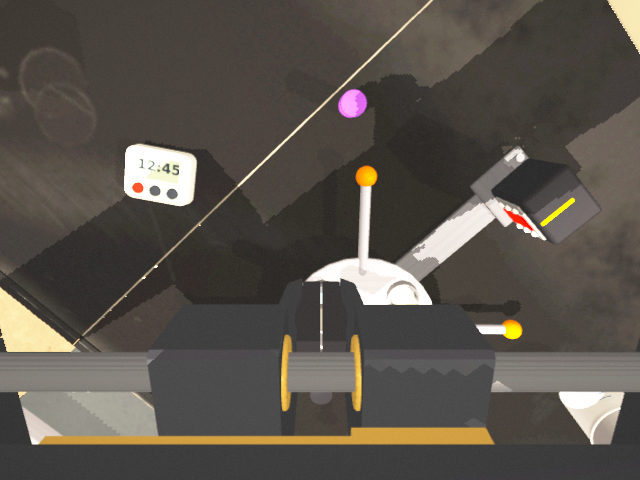

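The wrist view shows the timer at (160,175) unmoved. The wheel is partly hidden behind the gripper, so I'll shift to see it from above.

Call:
{"api": "apply_moves", "payload": {"commands": [[-0.016,0.01,0,0,0,0,0],[-0.02,0.01,0,0,0,0,0],[-0.02,0.01,0,0,0,0,0],[-0.009,0.01,0,0,0,0,0],[0,0,0,0,0,0,0],[0,0,0,0,0,0,0],[0,0,0,0,0,0,0]]}}

```text
time_s: 19.95
tcp_pos: [632.1, -19.8, 262.0]
eef_rot: [-2.875, -1.266, 0.0]
wrist_force: [0.0, 0.4, 0.0]
gripper_width: 0.005
grasp_force: 0.0
```

```bash
python3 st.py; python3 fin.py -133.2 13
python3 - <<'E'
from fit import *
for c in('scene','side','wrist'):
    p=optics.capture(c)
    for b in blobs(p,'blue'):
        X=ray(p,b,84)[:2]-[582.8,-75.3]
        if np.hypot(*X)<90: print(c,'cap',np.degrees(np.arctan2(X[1],X[0])).round(1),np.hypot(*X).round())
E
```

```text
19.95 <class 'numpy.ndarray'> [632.1 -19.8 262. ] yaw -42.46 r 72.9 ang 48.17 F [0.  0.4 0. ]
scene 0 [-0.5 -0.7]
scene 1 [-1.2 -0.1]
scene 2 [-0.2  1.1]
scene 3 [-0.2 -0.2]
scene win [-0.1 -0.2]
side 0 [ 0.3 -0.3]
side 1 [-0.3 -0.1]
side 2 [-0.5  0.9]
side 3 [ 0.4 -0.1]
side win [ 0.4 -0.5]
wrist 0 [ 0.1 -0.2]
wrist 1 [-0.8  3.3]
wrist 2 [-0.8  1.7]
wrist 3 [ 1.7 -0.3]
wrist win [ 1.5 -1. ]
[583.1 -74.8] spoke -132.7 reader 1.51 blue-reader 0.8
scene cap 2.0 59.0
side cap 0.4 56.0
wrist cap 3.2 58.0
```

View pics/wrist13.png

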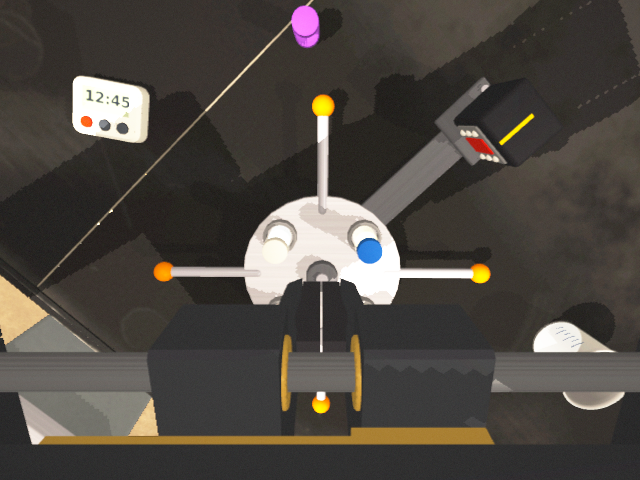

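The view from above shows the blue vial at (368,245), in line with the swing arm and the red window at (478,145). It is within about 1°, and that is inside what I can measure. The other visible vial stands, the timer is unmoved, and the hand is well clear at z = 262.

```bash
python3 -c "
from station import bot; print(bot.sign_off())"
```

```text
the job is handed in; nothing more can be done
None
```

The blue-capped vial now stands in front of the reader's red window, within about 1° by my last measurement; the wheel is at rest, the hand is clear, and the job is handed in at about 20 s on the robot's clock.

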